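Fit the vial carousel and lock it with its horseshoe clip

TASK

Set the vial carousel on the rotator's spindle so that it sits flat on the drive plate. Then lock it with the horseshoe clip: press the clip down on the carousel's hub against the sprung plate, feel for the groove under the spindle's head (its height differs by some mm from one rotator to the next), push the clip sideways into it until it is fully home, and let go, so that the clip alone holds the carousel down. Be gentle, never force the clip, and leave the other things on the bench where they are.

Things in the scene. Friction and masses are not known exactly. Their poses are not given: they have to be found in the camera images.
- rotator: Vial rotator fixed to the bench: white housing 150x150 mm, 32 mm high, front panel with knob and rocker towards -x. Origin under the spindle's axis, on the bench; z up. A rubber-faced round drive plate, 90 mm across, lies on a vertical spring; the upright steel spindle stands through its middle.
- plate_top (a point): Point on the spindle's axis at the height of the free drive plate's top, 46 mm above the bench. The spindle's height is set by a jam nut and is not reported: the flat underside of its head lies 27 to 36.5 mm above this point. Head: 22 mm across, 6.5 mm high, then a cone to 11 mm across, top 15 mm above the underside.
- hub_top (a point): Centre of the hub's flat top, 34 mm above the carousel's underside; the clip lies on this face. Below the spindle's head is the groove, 5.6 mm high round a core 14 mm across, then shaft of 22 mm again. With the carousel on the free plate this face stands above the groove's place: it must be pressed down 1.5 to 11 mm (unknown) before the clip passes under the head.
- carousel_hub (a point): Centre of the round upright hub of the loose carousel, on its axis, 23 mm above its underside; z up. Hub: aluminium, 40 mm across (collar 48 mm across up to 10 mm above the underside), flat top 34 mm above the underside, bore 25 mm right through. Disc: grey, 130 mm across, 6 mm thick, six vial holes. 0.2 to 0.3 kg. Starts flat on the bench at the left.
- clip_grip (a point): Centre of the clip's black thumb grip, an upright block 14x14 mm and 30 mm tall, 15 mm above the clip's underside; grasp it across its sides (y). x points from the grip to the open mouth, z up. The loose clip (46 g) lies flat on the bench between rotator and carousel, turned by up to 40 degrees. It may enter the groove from any side.
- clip_bore (a point): Centre of the clip's horseshoe, 32 mm ahead (+x) of the grip's axis, 2 mm above its underside. Steel, 4 mm thick, 31 mm across, inner diameter 14.8 mm, mouth 9 mm wide between round tips. Its tips touch the head's rim (too high) or the shaft (too low) at 20 mm from the axis, the core at 14.5 mm; then 5 to 10 N, friction included, spreads the jaws, and at 0 it butts. Over 20 N harms it.
- drive_plate (a joint): How far the sprung drive plate is pressed down, in m: 0 free, hard stop at 0.013. With the carousel on it, 2 to 3 N on the hub start it, and 0.35 N more per mm. With the clip home and let go, the spring holds the clip against the head and this stays at 0.0015 to 0.011, as the spindle is set.
- vial_0: Bystander, to be left alone: capped glass sample vial, 24 mm across and 50 mm tall, standing to the right of the rotator. Origin at the centre of its underside.
- vial_1: Bystander, to be left alone: second capped sample vial, 24 mm across, 50 mm tall. Origin at the centre of its underside.
- vial_2: Bystander, to be left alone: third capped sample vial, 24 mm across, 50 mm tall. Origin at the centre of its underside.
- forceps: Bystander, to be left alone: blunt steel forceps, 132 mm long, 9 mm high, lying between the microscope and the clip. Origin at the centre of its underside.
- tally_counter: Bystander, to be left alone: hand tally counter, 29x42x45 mm, by the slide box. Origin at the centre of its underside.
- petri_bench: Bystander, to be left alone: clear petri dish, 93 mm across and 15 mm high, behind the carousel. Origin at the centre of its underside.
- pen_1: Bystander, to be left alone: thick pen, 135 mm long, lying at the left of the bench. Origin at the centre of its underside.

How it is judged:
On the way, in this order (a step that is already met when the one before it is completed fails the run):
1. the carousel sits flat on the drive plate, round the spindle (horizontal distance between carousel_hub and plate_top below 0.0035 m and z of carousel_hub in the frame of plate_top below 0.0245 m and angle between carousel_hub's own z axis and vertical below 0.05 rad), for 0.2 s.
2. the clip is fully home in the spindle's groove (horizontal distance between clip_bore and plate_top below 0.002 m and z of clip_bore in the frame of hub_top between 0.0005 and 0.0045 m and angle between clip_bore's own z axis and vertical below 0.1 rad), for 0.2 s.
At the end, for the whole second after the job is handed in: The clip sits level in the groove, its centre within 2 mm of the spindle's axis, and, let go, it alone holds the carousel, flat on the drive plate and round the spindle, pressed down by at least 1 mm against the plate's spring (all of step 2 and value of joint drive_plate between 0.001 and 0.0125 m and horizontal distance between carousel_hub and plate_top below 0.0035 m and angle between carousel_hub's own z axis and vertical below 0.05 rad and velocity of joint drive_plate below 0.005 m/s); the robot touches nothing.
It fails at once if the clip is forced: more than 22 N between it and the rotator or the carousel (contact force between clip and rotator above 22 N or contact force between clip and carousel above 22 N).
It fails at once if the carousel is slammed or forced on the rotator (more than 40 N) (contact force between carousel and rotator above 40 N).
It fails at once if the robot presses on the rotator itself (more than 15 N) (contact force between any of the arm, the fingers and rotator above 15 N).
It fails at once if a bystander is pushed away or knocked over (distance of any of vial_0, vial_1, vial_2, forceps, tally_counter, petri_bench, pen_1 from where it was at the start of the episode above 0.02 m or angle between any of vial_0, vial_1, vial_2's own z axis and vertical above 0.5 rad).
It also fails if it takes over 72 s, if anything falls off the work surface, if the arm or the gripper's body presses on something with over 40 N, if the wrist force passes 120 N, or if a joint passes its speed limit or range.

ROBOT

A 6-joint arm with a two-finger parallel gripper is mounted at the origin on a cart in front of the work surface, level with it; the furniture and walls round the work are solid. World frame = base frame: x ahead of the robot, y to its left, z up, the work surface at z = 0. Lengths are in m, angles in rad, forces in N, time in s.
With the tool pointing down it reaches from about 0.35 to 0.775 m from the base axis. Payload 5.5 kg.
Tool frame: the origin (TCP) lies at the very end of the fingers, on their centre line; the grasp point (between the pads) lies 19 mm behind it; z points along the fingers, y is the line along which they close (so a half turn about z gives the same grasp; the last joint's range is limited). The gripper opens to 85 mm and grips with 20 to 120 N. Pads are 22 mm wide; open, the fingers measure 114 mm over their backs; the gripper's body (76 mm by 85 mm) begins 54 mm behind the grasp point. The pads swing forward as they close: fully open they stand 13 mm farther back than shut.
Start: joints at [1.17, 0.313, 0.046, 1.304, 0, 1.431], TCP at [0.148, 0.556, 0.198] pointing down, gripper open.
Joint ranges: [-2.76, 2.76], [-0.86, 1.69], [-1.03, 1.26], [-2.2, 2.34], [-1.47, 1.5], [-3.14, 3.14]. Speed limits (rad/s): [2.57, 2.57, 3.14, 3.14, 3.14, 3.14].

INTERFACE

Orientations are given as [roll, pitch, yaw] about the fixed x, y, z axes, in that order (R = Rz(yaw) Ry(pitch) Rx(roll)).
In Python, from cell import get_obs, read_camera, hand_in, recognise, mark_of gives the robot as it stands.
- The arm moves only by the shell command python3 -m inch 'ROWS' [FORCE]. ROWS is JSON, a list of rows, each a list of 3 entries, a list of its own where there are three numbers: the opening in per cent of the stroke, from 0 (shut) to 100 (fully open), then the shift along the tool's x, y, z in m, then the turn, a rotation vector about the tool's x, y, z in units of 6 degrees (1.0 is 6 degrees). A call has 1 to 5 rows; each row shifts and turns the commanded pose from where the row before left it, along the tool's axes as they then stand; what a row does not reach is not made up. A row lasts 1/12 s, in which the tool goes at most 41.7 mm and 7.16 degrees, less where a joint would pass 70% of its speed; a pose out of reach is approached as far as the arm can. A call is refused whole if a number of a shift passes 0.0417 or a number of a turn 1, either way. A call with a gripper value outside its range is refused whole. The fingers move at their own pace and stop on an object; FORCE is the grip in N (left out, the last holds). Time passes only in rows, so rows that do not move let the fingers close. It gives the time, the measured TCP pose, the force, the opening and the grip force at its end, in the units of the state.
- get_obs(): the state, without advancing time (a new reading comes with each control period).
- read_camera(name): name is "side" or "top"; returns a dict with "color" (480x640x3 uint8, red, green, blue), "fx", "fy", "cx", "cy" (pixels), "k1" (the pictures are not rectified: a ray, as slopes to the right and down, at radius r is drawn at 1 + k1 r^2 times it, then the intrinsics apply), "eye" and "rotation" of the camera in the world. Camera axes: x right, y down, z forward; pixel columns grow to the right and rows downward; lengths in m; the calibration is good to about 2 mm. A picture is of the moment at which its call begins. There is no depth.
- hand_in(): hands the job in; it is judged then, once.
Trained networks look in the newest picture that a camera, given by its name, has taken for a name from the list of things; names that differ only in an ending like _2 or _b are one class to them, and where a whole thing is asked for, a point or a joint stands for the part that bears it (a point fixed in the world has none). Each returns a list of dicts, best first, with "conf" (0 to 1); they miss things now and then, are a little off and sometimes report something else, mostly with a low value. They report only what shows in the picture. A call takes as long as a camera call.
- recognise(target, camera): "point" ([x, y, z] in m, in world coordinates, good to about 4 mm: the middle of the surface that is visible of it).
- mark_of(target, camera): "point" ([x, y, z] in m, in world coordinates, good to about 4 mm: a listed point, or the origin of a listed thing).
The state is a dict: "t": time; "joint_pos": joint angles; "qd": joint speeds; "joint_torque": joint torques, N m; "eef_pos": TCP position; "orientation": TCP orientation; "wrist_force": force on the tool from outside, world axes, zero at the start; "torque": the same for the moment, N m; "opening": finger opening in m; "grip_force": force on a finger pad.
Only numpy, scipy, OpenCV 4.12 (cv2) and the standard library are available. Lean on these libraries where they do the work, as an engineer would, in place of code of your own. Each camera call takes 0.05 s, during which the arm holds its last target. There are 200 camera calls.

## Working session

There is one attempt and no reset: what is moved stays moved. The work goes in short steps, Python scripts to look and compute and a shell command to move; the robot and the scene stay as the last step left them, time stands still between calls to the robot, and variables do not carry over. Pictures are saved under pics/ and viewed, at most 10 in all, crops included, and the job is handed in when it is done.

```bash
ls; mkdir -p pics
cat > h.py <<'E'
import numpy as np, cv2
from cell import get_obs, read_camera, hand_in, recognise, mark_of
def pix2ray(c,u,v):
    K=np.array([[c['fx'],0,c['cx']],[0,c['fy'],c['cy']],[0,0,1.]])
    x,y=(u-c['cx'])/c['fx'],(v-c['cy'])/c['fy']
    a,b=x,y
    for _ in range(20):
        s=1+c['k1']*(a*a+b*b); a,b=x/s,y/s
    R=np.array(c['rotation']); 
    return np.array(c['eye']),R@np.array([a,b,1.])
def onz(c,u,v,z):
    e,d=pix2ray(c,u,v); return e+d*(z-e[2])/d[2]
def proj(c,p):
    q=np.array(c['rotation']).T@(np.array(p)-np.array(c['eye'])); a,b=q[0]/q[2],q[1]/q[2]
    s=1+c['k1']*(a*a+b*b); return c['fx']*a*s+c['cx'],c['fy']*b*s+c['cy']
E
python3 - <<'E'
from h import *
for n in("side","top"):
    c=read_camera(n); cv2.imwrite(f"pics/{n}0.png",c['color'][...,::-1])
    print(n,c['eye'],c['fx'],c['k1'],np.round(c['rotation'],3).tolist())
    for t in("plate_top","hub_top","carousel_hub","clip_grip","clip_bore","rotator"):
        print(t,[(np.round(m['point'],4).tolist(),round(m['conf'],2)) for m in mark_of(t,n)[:2]])
print(get_obs())
E
```

```text
pics
side [ 0.08119759 -0.779626    0.58272149] 436.91022861264105 -0.07127904779662014 [-2.081, 0.017, -0.451]
plate_top [([0.5171, -0.0896, 0.0492], 0.86)]
hub_top [([0.4483, 0.2968, 0.0338], 0.78)]
carousel_hub [([0.4493, 0.2968, 0.0236], 0.59)]
clip_grip [([0.4212, 0.133, 0.0135], 0.61), ([0.454, -0.3146, 0.0033], 0.33)]
clip_bore [([0.4562, 0.1266, 0.0071], 0.72)]
rotator [([0.5189, -0.0829, -0.0015], 0.71), ([0.4508, 0.2937, 0.0202], 0.67)]
top [0.18596829 0.07805948 1.63640283] 599.021402338283 -0.035722746106455025 [-2.956, -0.017, -1.543]
plate_top [([0.5134, -0.0829, 0.0471], 0.7)]
hub_top [([0.4519, 0.2954, 0.0326], 0.88), ([0.4502, -0.3557, 0.004], 0.42)]
carousel_hub [([0.4494, 0.296, 0.0227], 0.95)]
clip_grip [([0.4257, 0.1345, 0.015], 0.59), ([0.5169, -0.0816, 0.049], 0.31)]
clip_bore [([0.4543, 0.1238, 0.003], 0.65)]
rotator [([0.5162, -0.0838, -0.0017], 0.72)]
{'t': 0.7, 'joint_pos': array([ 1.17041515e+00,  3.13148181e-01,  4.61029598e-02,  1.30361577e+00,
       -2.16997106e-06,  1.43121612e+00]), 'qd': array([ 0.00285959, -0.00082786,  0.00176445,  0.00109279, -0.0011421 ,
       -0.00063899]), 'joint_torque': array([-2.70598481e-03, -4.80288184e+01,  2.98749733e+01, -3.05270687e-04,
       -3.06669199e-04, -1.44193116e-06]), 'eef_pos': array([0.14828102, 0.55559292, 0.1979539 ]), 'orientation': array([3.14145894e+00, 2.09777465e-05, 2.88079168e+00]), 'wrist_force': array([-0.5866358 ,  0.89288622,  0.57410666]), 'torque': array([0.01237057, 0.01371863, 0.02192947]), 'grip_force': 0.0, 'opening': 0.08526875179596756}
```

View images.

Run:
```python
s=open('h.py').read().replace("np.array(c['rotation'])","rot(c)").replace("def pix2ray","from scipy.spatial.transform import Rotation as Ro\ndef rot(c): return Ro.from_euler('xyz',c['rotation']).as_matrix()\ndef pix2ray",1)
open('h.py','w').write(s)
```

```text
(no output)
```

View pics/top0.png

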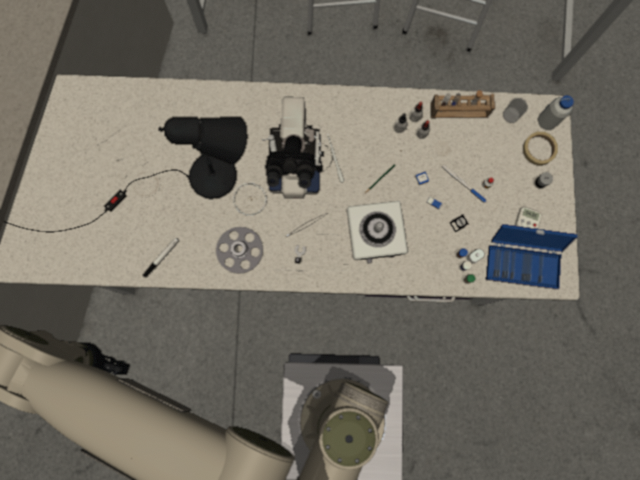

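View pics/side0.png

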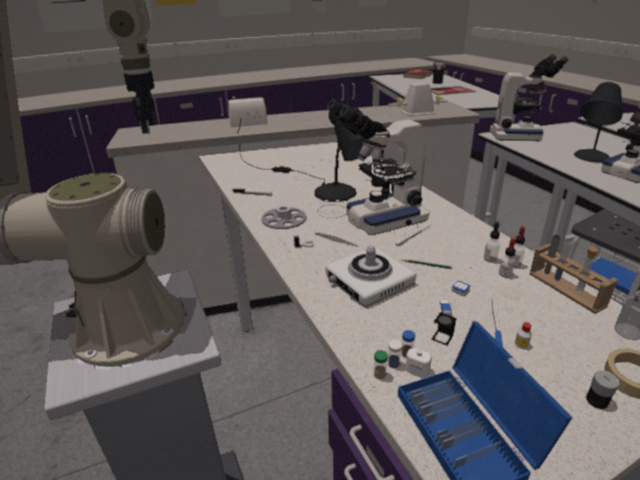

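Run:
```python
from h import *
T=cv2.imread('pics/top0.png');S=cv2.imread('pics/side0.png')
cs=[(T,210,220),(T,347,200),(T,280,230),(S,345,240),(S,255,192),(S,280,225)]
I=[cv2.resize(a[v:v+ (60 if k not in(2,5) else 40),u:u+(60 if k not in(2,5) else 40)],(265,265),interpolation=cv2.INTER_CUBIC) for k,(a,u,v) in enumerate(cs)]
cv2.imwrite('pics/comp.png',np.vstack([np.hstack(I[:3]),np.hstack(I[3:])]))
c=read_camera('top');cs=read_camera('side')
for p in ([.5162,-.0838,.08],[.4500,.2957,.034],[.4245,.1338,.03],[.455,.125,.004]): print(p,proj(c,p),proj(cs,p))
```

```text
[0.5162, -0.0838, 0.08] (np.float64(378.4817441726363), np.float64(224.50162699714303)) (np.float64(371.8159650253859), np.float64(249.76691257201168))
[0.45, 0.2957, 0.034] (np.float64(236.4641466286493), np.float64(247.54116371689963)) (np.float64(283.2989317250984), np.float64(207.55558537926768))
[0.4245, 0.1338, 0.03] (np.float64(295.9208598860864), np.float64(258.90953357358615)) (np.float64(296.52683139804145), np.float64(235.56423496997425))
[0.455, 0.125, 0.004] (np.float64(299.7906670930122), np.float64(249.47076780955487)) (np.float64(309.1941663124876), np.float64(243.0461162844137))
```

View pics/comp.png

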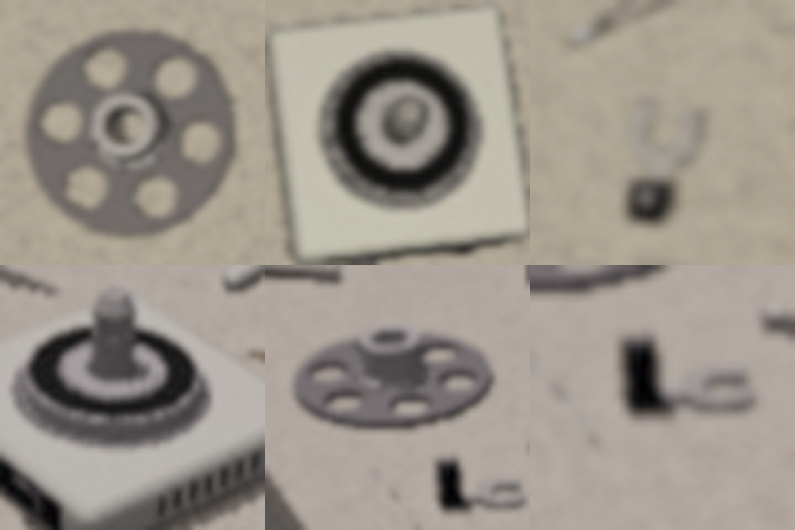

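```bash
cat >> h.py <<'E'
def tri(ct,pt,cs,ps):
    (e1,d1),(e2,d2)=pix2ray(ct,*pt),pix2ray(cs,*ps)
    A=np.stack([d1,-d2],1); s=np.linalg.lstsq(A,e2-e1,rcond=None)[0]
    a,b=e1+d1*s[0],e2+d2*s[1]; return (a+b)/2, np.linalg.norm(a-b)
E
python3 - <<'E'
from h import *
T=read_camera('top');S=read_camera('side')
for n,pt,ps,z in(('hub',(238.5,248.1),(284,209),.034),('plate',(378.6,227.8),(370.6,264.2),.046),('grip',(298.1,259.7),(296.7,237.5),.03),('bore',(300.8,250.4),(307.9,243.9),.004)):
    print(n,onz(T,*pt,z).round(4),onz(S,*ps,z).round(4),tri(T,pt,S,ps))
print('disc',onz(T,239.7,250.1,.004))
E
```

```text
hub [0.4486 0.2901 0.034 ] [0.4484 0.2859 0.034 ] (array([0.44945571, 0.29029199, 0.03175506]), np.float64(0.0009178653609920138))
plate [ 0.5143 -0.0878  0.046 ] [ 0.5118 -0.0881  0.046 ] (array([ 0.51341536, -0.08739709,  0.04541002]), np.float64(0.0020907457444624485))
grip [0.4225 0.1278 0.03  ] [0.4211 0.1244 0.03  ] (array([0.42265743, 0.12794613, 0.02780784]), np.float64(0.0003835475216720179))
bore [0.4525 0.1221 0.004 ] [0.4503 0.1226 0.004 ] (array([0.45140333, 0.12244541, 0.00403732]), np.float64(0.002229716051043236))
disc [0.44807765 0.29047219 0.004     ]
```

```bash
cat >> h.py <<'E'
def shift(target,o=None):
    "tool-axis shift to world target from measured TCP"
    o=o or get_obs(); R=Ro.from_euler('xyz',o['orientation']).as_matrix()
    return (R.T@(np.array(target)-o['eef_pos'])).round(4)
E
python3 - <<'E'
from h import *
T=cv2.imread('pics/top0.png'); c=read_camera('top')
def blob(mask,u,v):
    n,l,s,ce=cv2.connectedComponentsWithStats(mask.astype(np.uint8)); k=[i for i in range(1,n) if s[i,2]<80 and s[i,4]>30 and np.hypot(*(ce[i]-[u,v]))<12]
    for i in k:
        pts=cv2.findContours((l==i).astype(np.uint8),0,1)[0][0]; print(s[i],ce[i],'hullEllipse',cv2.fitEllipse(cv2.convexHull(pts)))
g=cv2.cvtColor(T,cv2.COLOR_BGR2GRAY); 
print(g[250,205:275].tolist()); print(g[228,345:410].tolist())
blob(g<135,240,250); blob(g<70,378,228); blob(g<70,298,260)
for t in("plate_top","hub_top","carousel_hub","clip_grip","clip_bore"):
    print(t,[m['point'].round(4) if hasattr(m['point'],'round') else m['point'] for m in mark_of(t,'top')[:1]])
E
```

```text
[169, 170, 168, 168, 169, 170, 165, 165, 167, 162, 144, 120, 108, 103, 107, 125, 144, 154, 161, 167, 164, 154, 135, 117, 112, 129, 150, 158, 142, 110, 88, 87, 98, 124, 149, 160, 164, 168, 161, 133, 94, 75, 80, 93, 100, 106, 128, 155, 167, 170, 170, 168, 165, 158, 139, 118, 105, 110, 141, 165, 172, 170, 169, 168, 167, 166, 164, 165, 168, 170]
[166, 165, 162, 144, 129, 144, 170, 185, 190, 191, 191, 191, 188, 173, 145, 127, 118, 92, 51, 23, 17, 30, 72, 121, 152, 159, 159, 147, 116, 83, 78, 89, 102, 108, 110, 106, 98, 101, 126, 152, 159, 153, 128, 86, 43, 21, 21, 44, 75, 97, 121, 159, 184, 189, 190, 189, 187, 178, 157, 139, 145, 161, 164, 165, 164]
[ 216  227   48   47 1240] [239.50806452 249.78387097] hullEllipse ((239.47198486328125, 249.62570190429688), (46.52943801879883, 47.98548126220703), 58.680946350097656)
[233 244   9   9  48] [236.33333333 247.58333333] hullEllipse ((237.09246826171875, 247.5530548095703), (7.997199058532715, 9.430599212646484), 31.59183692932129)
[363 213  30  31 367] [377.48228883 227.6239782 ] hullEllipse ((377.65814208984375, 227.86709594726562), (29.640472412109375, 30.590782165527344), 127.69114685058594)
plate_top [[0.511, -0.0836, 0.0462]]
hub_top [[0.4511, 0.2932, 0.0356]]
carousel_hub [[0.4485, 0.2966, 0.024]]
clip_grip [[0.4234, 0.1342, 0.0134]]
clip_bore [[0.421, -0.3243, -0.0021]]
```

Run:
```python
from h import *
c=read_camera('top')
print('disc',onz(c,239.47,249.63,.004),'ring',onz(c,377.6,227.7,.046))
print(shift([.449,.292,.12]))
```

```text
disc [0.44936931 0.29117643 0.004     ] ring [ 0.51446915 -0.08503845  0.046     ]
[-0.3585 -0.1771  0.0779]
```

```bash
for i in 1; do :; done
python3 -m inch '[[100,[-0.03,-0.0148,0],[0,0,0]],[100,[-0.03,-0.0148,0],[0,0,0]],[100,[-0.03,-0.0148,0],[0,0,0]],[100,[-0.03,-0.0148,0],[0,0,0]],[100,[-0.03,-0.0148,0],[0,0,0]]]' 25
python3 -m inch '[[100,[-0.03,-0.0148,0],[0,0,0]],[100,[-0.03,-0.0148,0],[0,0,0]],[100,[-0.03,-0.0148,0.01],[0,0,0]],[100,[-0.03,-0.0148,0.02],[0,0,0]],[100,[-0.03,-0.0148,0.02],[0,0,0]]]'
python3 -m inch '[[100,[-0.03,-0.0148,0.02],[0,0,0]],[100,[-0.0285,-0.0143,0.02],[0,0,0]],[100,[0,0,0],[0,0,0]]]'
python3 -c "
from h import *
print(shift([.4495,.292,.012]))"
```

```text
t: 1.67
eef_pos: [0.275, 0.4444, 0.198]
orientation: [3.141, 0.0, 2.881]
wrist_force: [0.6, 0.6, -0.5]
opening: 0.0856
grip_force: 0.0
t: 2.08
eef_pos: [0.4019, 0.3345, 0.1484]
orientation: [3.139, 0.002, 2.881]
wrist_force: [1.2, 1.3, -0.3]
opening: 0.0856
grip_force: 0.0
t: 2.33
eef_pos: [0.451, 0.2877, 0.1041]
orientation: [-3.138, -0.002, 2.875]
wrist_force: [0.3, 0.3, 0.1]
opening: 0.0853
grip_force: 0.0
[0.0024 0.0041 0.0921]
```

```bash
python3 -m inch '[[100,[0,0,0.02],[0,0,0]],[100,[0,0,0.02],[0,0,0]],[100,[0,0,0],[0,0,0]]]'
python3 -c "
from h import *
print(shift([.4495,.292,.012]), get_obs()['orientation'])"
```

```text
t: 2.58
eef_pos: [0.4465, 0.2909, 0.0648]
orientation: [-3.138, -0.005, 2.88]
wrist_force: [-0.8, 0.3, -0.7]
opening: 0.0852
grip_force: 0.0
[-0.0028  0.002   0.0527] [-3.13807917 -0.00466724  2.88016825]
```

```bash
python3 -m inch '[[100,[-0.003,0.002,0.02],[0,0,0]],[100,[0,0,0.02],[0,0,0]],[100,[0,0,0.011],[0,0,0]],[100,[0,0,0],[0,0,0]],[100,[0,0,0],[0,0,0]]]'
python3 -c "
from h import *
print(shift([.4495,.292,.012]), get_obs()['orientation'])"
python3 -m inch '[[60,[0,0,0],[0,0,0]],[60,[0,0,0],[0,0,0]],[52,[0,0,0],[0,0,0]],[52,[0,0,0],[0,0,0]]]' 30
```

```text
t: 3.0
eef_pos: [0.4521, 0.2936, 0.0175]
orientation: [-3.141, -0.0, 2.881]
wrist_force: [0.1, 0.5, 1.5]
opening: 0.0851
grip_force: 0.0
[ 0.0021 -0.0022  0.0055] [-3.14138115e+00 -4.69884066e-04  2.88142883e+00]
t: 3.33
eef_pos: [0.453, 0.2935, 0.0178]
orientation: [3.141, 0.001, 2.881]
wrist_force: [0.7, -0.1, 0.4]
opening: 0.0445
grip_force: 0.0
```

```bash
python3 -m inch '[[52,[0.002,-0.002,0.004],[0,0,0]],[52,[0,0,0],[0,0,0]],[30,[0,0,0],[0,0,0]],[30,[0,0,0],[0,0,0]],[30,[0,0,0],[0,0,0]]]' 30
python3 -m inch '[[30,[0,0,0],[0,0,0]],[30,[0,0,-0.01],[0,0,0]],[30,[0,0,-0.01],[0,0,0]],[30,[0,0,0],[0,0,0]]]' 40
```

```text
t: 3.75
eef_pos: [0.45, 0.2918, 0.0129]
orientation: [3.142, -0.0, 2.881]
wrist_force: [0.4, -0.0, 0.1]
opening: 0.0255
grip_force: 0.0
t: 4.08
eef_pos: [0.4517, 0.2926, 0.0355]
orientation: [3.139, 0.003, 2.881]
wrist_force: [0.4, 0.5, 0.8]
opening: 0.0258
grip_force: 0.0
```

Run:
```python
from h import *
c=read_camera('side'); I=c['color'][150:290,210:390,::-1]; t=read_camera('top')['color'][180:300,160:320,::-1]
cv2.imwrite('pics/a1.png',np.hstack([cv2.resize(I,(400,311),interpolation=2),cv2.resize(t,(400,311),interpolation=2)]))
for n in('side','top'): print([m for t in('hub_top','carousel_hub') for m in mark_of(t,n)[:1]])
```

```text
[{'point': [0.4473, 0.2944, 0.0291], 'conf': 0.56}, {'point': [0.45, 0.2989, 0.0237], 'conf': 0.67}]
[]
```

View pics/a1.png

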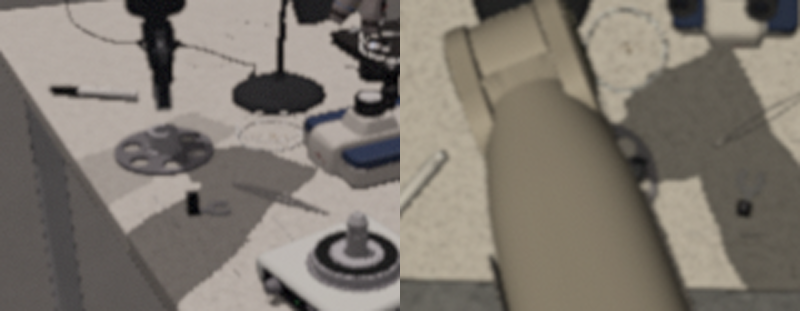

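Run:
```python
from h import *
c=read_camera('side'); print(get_obs()['eef_pos'],get_obs()['opening'],proj(c,get_obs()['eef_pos']))
cv2.imwrite('pics/a2.png',cv2.resize(c['color'][165:230,250:320,::-1],(700,650),interpolation=2)[:600])
```

```text
[0.44968295 0.29167141 0.03261584] 0.025900505605054597 (np.float64(283.72598463613133), np.float64(208.55832798528476))
```

View pics/a2.png

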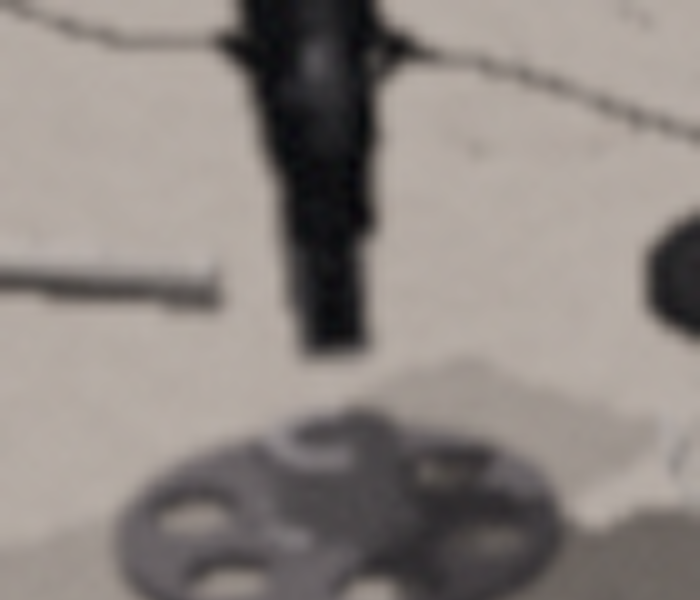

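```bash
python3 -m inch '[[62,[0.002,0,0],[0,0,0]],[62,[0,0,0],[0,0,0]],[62,[0,0,0.01],[0,0,0]],[62,[0,0,0.005],[0,0,0]],[62,[0,0,0],[0,0,0]]]' 30
python3 -m inch '[[62,[0,0,0.002],[0,0,0]],[62,[0,0,0.002],[0,0,0]],[62,[0,0,0],[0,0,0]]]'
python3 -m inch '[[62,[0,0,0.002],[0,0,0]],[62,[0,0,0.002],[0,0,0]],[62,[0,0,0],[0,0,0]],[62,[0,0,0],[0,0,0]]]'
python3 - <<'E'
from h import *
c=read_camera('side'); print(get_obs()['eef_pos'],get_obs()['opening'],proj(c,get_obs()['eef_pos']))
cv2.imwrite('pics/a3.png',cv2.resize(c['color'][165:230,250:320,::-1],(560,520),interpolation=2))
E
```

```text
t: 4.85
eef_pos: [0.4467, 0.2917, 0.0161]
orientation: [-3.14, -0.002, 2.881]
wrist_force: [-0.2, -0.2, -0.3]
opening: 0.0529
grip_force: 0.0
t: 5.1
eef_pos: [0.4479, 0.2922, 0.0135]
orientation: [-3.141, -0.0, 2.881]
wrist_force: [-0.6, -0.4, -0.3]
opening: 0.053
grip_force: 0.0
t: 5.43
eef_pos: [0.448, 0.2923, 0.0098]
orientation: [-3.142, -0.0, 2.881]
wrist_force: [-1.0, 0.3, -0.4]
opening: 0.0527
grip_force: 0.0
[0.44803288 0.29233367 0.00993788] 0.05321194607293793 (np.float64(283.62542074266224), np.float64(215.63342387220337))
```

View pics/a3.png

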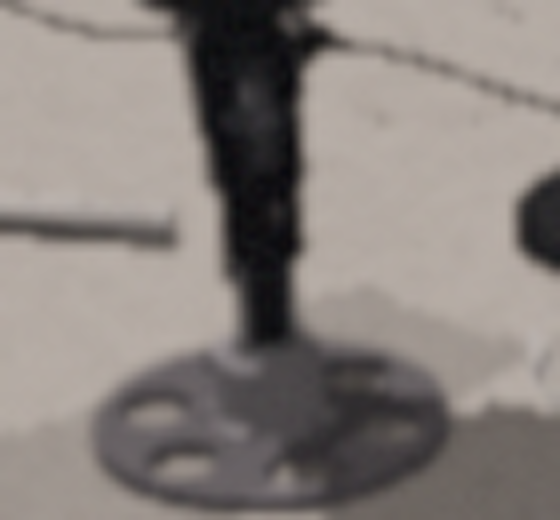

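Run:
```python
from h import *
c=read_camera('side'); o=get_obs(); R=Ro.from_euler('xyz',o['orientation']).as_matrix()
for s in(-1,1):
  for z in(0,.02,.04):
    p=o['eef_pos']+s*R[:,1]*.03; p[2]+=z; print(s,z,np.round(proj(c,p),1))
print(o['joint_pos'])
# FK sanity: look at pads via ray plane
for y in(.26,.29,.32,.35):
    e,d=pix2ray(c,282.8,208); print(y,(e+d*(y-e[1])/d[1]).round(3))
```

```text
-1 0 [284.7 220.3]
-1 0.02 [284.3 214. ]
-1 0.04 [283.8 207.6]
1 0 [282.6 211.1]
1 0.02 [282.2 205. ]
1 0.04 [281.7 198.8]
[ 4.27950967e-01  3.69637594e-01 -3.63065089e-01  8.37840401e-01
  9.87055497e-05  6.88747070e-01]
0.26 [0.436 0.26  0.051]
0.29 [0.446 0.29  0.036]
0.32 [0.457 0.32  0.021]
0.35 [0.467 0.35  0.005]
```

```bash
python3 -m inch '[[62,[0,0,0.002],[0,0,0]],[62,[0,0,0.002],[0,0,0]],[62,[0,0,0],[0,0,0]]]'
python3 -m inch '[[62,[0,0,0.002],[0,0,0]],[62,[0,0,0.001],[0,0,0]],[62,[0,0,0],[0,0,0]],[62,[0,0,0],[0,0,0]]]'
python3 - <<'E'
from h import *
c=read_camera('side'); t=read_camera('top')
cv2.imwrite('pics/a4.png',np.hstack([cv2.resize(c['color'][90:230,220:360,::-1],(400,400),interpolation=2),cv2.resize(t['color'][150:300,150:300,::-1],(400,400),interpolation=2)]))
E
```

```text
t: 5.78
eef_pos: [0.4478, 0.2922, 0.0055]
orientation: [-3.141, -0.0, 2.881]
wrist_force: [0.4, 0.2, -0.4]
opening: 0.0528
grip_force: 0.0
t: 6.12
eef_pos: [0.4479, 0.2923, 0.0028]
orientation: [-3.142, -0.0, 2.881]
wrist_force: [-0.0, -0.1, 0.8]
opening: 0.053
grip_force: 0.0
```

View pics/a4.png

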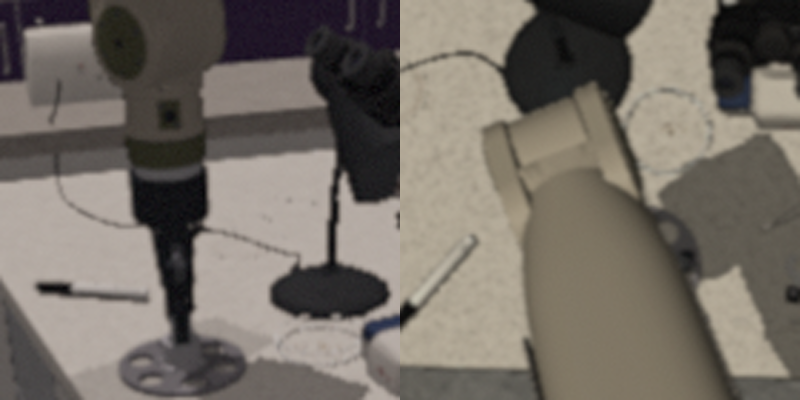

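Run:
```python
from h import *
t=read_camera('top');c=read_camera('side'); print(tri(t,(212,202),c,(276,102)))
for z in(.2,.25,.3,.35): print(z,onz(t,212,202,z).round(3),np.round(proj(c,[.448,.292,z]),1),np.round(proj(t,[.448,.292,z]),1))
o=get_obs(); print(o['wrist_force'])
```

```text
(array([0.48168006, 0.32123958, 0.33037952]), np.float64(0.04267591153100201))
0.2 [0.534 0.34  0.2  ] [279.1 152.7] [229.3 237. ]
0.25 [0.522 0.331 0.25 ] [277.8 134.5] [226.4 233.1]
0.3 [0.51  0.321 0.3  ] [276.4 115.6] [223.2 228.9]
0.35 [0.498 0.312 0.35 ] [275.  96.] [219.8 224.4]
[ 0.29128026 -0.17737072 -0.23637023]
```

```bash
python3 -m inch '[[62,[0,0,0.002],[0,0,0]],[62,[0,0,0.002],[0,0,0]],[62,[0,0,0],[0,0,0]]]'
python3 -m inch '[[62,[0,0,0.002],[0,0,0]],[62,[0,0,0.001],[0,0,0]],[62,[0,0,0],[0,0,0]],[62,[0,0,0],[0,0,0]]]'
python3 -m inch '[[62,[0,0,0.002],[0,0,0]],[62,[0,0,0.001],[0,0,0]],[62,[0,0,0],[0,0,0]],[62,[0,0,0],[0,0,0]]]'
```

```text
t: 6.57
eef_pos: [0.4477, 0.2922, -0.0016]
orientation: [-3.141, -0.001, 2.881]
wrist_force: [-0.6, 0.4, -0.0]
opening: 0.0528
grip_force: 0.0
t: 6.9
eef_pos: [0.4479, 0.2923, -0.0042]
orientation: [-3.142, -0.0, 2.881]
wrist_force: [0.1, -0.4, -0.0]
opening: 0.0529
grip_force: 0.0
t: 7.23
eef_pos: [0.4479, 0.2923, -0.0072]
orientation: [-3.142, -0.0, 2.881]
wrist_force: [0.1, -0.3, -0.2]
opening: 0.053
grip_force: 0.0
```

```bash
python3 -m inch '[[62,[0,0,0.002],[0,0,0]],[62,[0,0,0.002],[0,0,0]],[62,[0,0,0],[0,0,0]]]'
python3 -m inch '[[62,[0,0,0.002],[0,0,0]],[62,[0,0,0.002],[0,0,0]],[62,[0,0,0],[0,0,0]],[62,[0,0,0],[0,0,0]]]'
python3 - <<'E'
from h import *
c=read_camera('side'); o=get_obs(); print(o['eef_pos'],proj(c,o['eef_pos']))
cv2.imwrite('pics/a5.png',cv2.resize(c['color'][165:230,250:320,::-1],(560,520),interpolation=2))
E
```

```text
t: 7.48
eef_pos: [0.4478, 0.2922, -0.0115]
orientation: [-3.141, -0.0, 2.881]
wrist_force: [-0.7, 0.2, -0.6]
opening: 0.0529
grip_force: 0.0
t: 7.82
eef_pos: [0.4479, 0.2922, -0.0153]
orientation: [-3.141, -0.0, 2.881]
wrist_force: [-0.2, 0.0, 0.1]
opening: 0.0528
grip_force: 0.0
[ 0.44795695  0.29226957 -0.01517832] (np.float64(284.17683376010046), np.float64(223.3113457401277))
```

View pics/a5.png

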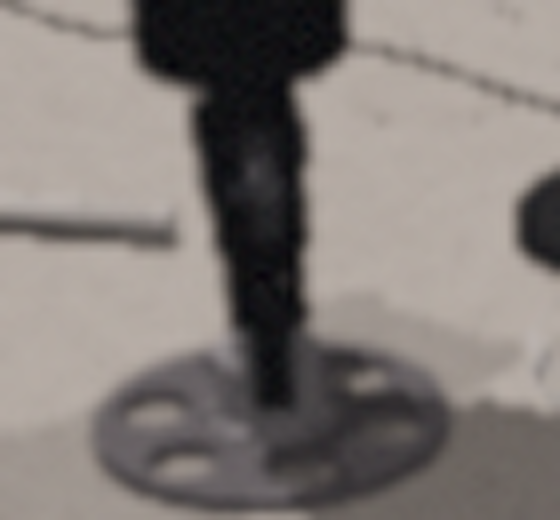

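```bash
python3 -m inch '[[62,[0,0,0.002],[0,0,0]],[62,[0,0,0.002],[0,0,0]],[62,[0,0,0.002],[0,0,0]],[62,[0,0,0],[0,0,0]]]'
python3 -m inch '[[62,[0,0,0.001],[0,0,0]],[62,[0,0,0.001],[0,0,0]],[52,[0,0,0],[0,0,0]],[40,[0,0,0],[0,0,0]],[30,[0,0,0],[0,0,0]]]' 30
python3 -m inch '[[30,[0,0,0],[0,0,0]],[30,[0,0,0],[0,0,0]],[30,[0,0,0],[0,0,0]]]' 40
```

```text
t: 8.2
eef_pos: [0.4477, 0.2922, -0.0216]
orientation: [-3.141, -0.001, 2.881]
wrist_force: [0.2, -0.3, -0.3]
opening: 0.0532
grip_force: 0.0
t: 8.62
eef_pos: [0.4482, 0.2926, -0.0228]
orientation: [3.141, 0.0, 2.881]
wrist_force: [-0.7, 0.8, 2.5]
opening: 0.0394
grip_force: 30.4
t: 8.87
eef_pos: [0.4483, 0.2926, -0.0227]
orientation: [3.141, 0.0, 2.881]
wrist_force: [-0.8, 1.5, 4.2]
opening: 0.0388
grip_force: 39.9
```

```bash
python3 -m inch '[[30,[0,0,-0.01],[0,0,0]],[30,[0,0,-0.02],[0,0,0]],[30,[0,0,-0.03],[0,0,0]],[30,[0,0,-0.03],[0,0,0]],[30,[0,0,-0.03],[0,0,0]]]'
python3 -m inch '[[30,[0,0,0],[0,0,0]],[30,[0,0,0],[0,0,0]]]'
python3 -c "
from h import *
print(shift([.5145,-.085,.095]))
for n in('side','top'):
    read_camera(n); print(mark_of('carousel_hub',n)[:1],mark_of('hub_top',n)[:1])"
```

```text
t: 9.28
eef_pos: [0.447, 0.2915, 0.0978]
orientation: [-3.14, -0.001, 2.881]
wrist_force: [1.1, 1.1, -2.7]
opening: 0.039
grip_force: 40.8
t: 9.45
eef_pos: [0.4493, 0.2927, 0.0988]
orientation: [3.139, 0.003, 2.881]
wrist_force: [0.5, -0.6, -2.7]
opening: 0.0388
grip_force: 40.8
[-0.1604 -0.3481  0.0036]
[{'point': [0.5907, 0.269, 0.0006], 'conf': 0.74}] [{'point': [0.4467, 0.2965, 0.1522], 'conf': 0.78}]
[] []
```

```bash
python3 -m inch '[[30,[-0.0094,-0.035,0],[0,0,0]],[30,[-0.0094,-0.035,0],[0,0,0]],[30,[-0.0094,-0.035,0],[0,0,0]],[30,[-0.0094,-0.035,0],[0,0,0]],[30,[-0.0094,-0.035,0],[0,0,0]]]'
python3 -m inch '[[30,[-0.0094,-0.035,0],[0,0,0]],[30,[-0.0094,-0.035,0],[0,0,0]],[30,[-0.0094,-0.035,0],[0,0,0]],[30,[-0.0285,-0.0227,0],[0,0,0]],[30,[-0.0285,-0.0227,0],[0,0,0]]]'
python3 -m inch '[[30,[-0.0285,-0.0227,0],[0,0,0]],[30,[0,0,0],[0,0,0]],[30,[0,0,0],[0,0,0]],[30,[0,0,0],[0,0,0]]]'
python3 - <<'E'
from h import *
print(shift([.5145,-.085,.095]))
c=read_camera('side');t=read_camera('top')
for n in('side','top'): print(mark_of('carousel_hub',n)[:1],mark_of('hub_top',n)[:1],mark_of('plate_top',n)[:1])
cv2.imwrite('pics/b1.png',np.hstack([cv2.resize(c['color'][200:300,320:420,::-1],(400,400),interpolation=2),cv2.resize(t['color'][170:270,320:420,::-1],(400,400),interpolation=2)]))
E
```

```text
t: 10.17
eef_pos: [0.4474, 0.1097, 0.0961]
orientation: [-3.141, -0.001, 2.882]
wrist_force: [0.9, -0.1, -2.4]
opening: 0.0387
grip_force: 41.1
t: 10.58
eef_pos: [0.4905, -0.0577, 0.0962]
orientation: [3.141, -0.002, 2.88]
wrist_force: [1.5, -0.2, -2.2]
opening: 0.0389
grip_force: 41.2
t: 10.92
eef_pos: [0.5124, -0.0852, 0.0957]
orientation: [3.141, -0.003, 2.88]
wrist_force: [-0.4, 0.4, -2.2]
opening: 0.0392
grip_force: 41.2
[-0.002   0.0007  0.0007]
[{'point': [0.5144, -0.0825, 0.1424], 'conf': 0.88}] [{'point': [0.5141, -0.0844, 0.1487], 'conf': 0.8}] [{'point': [0.4552, -0.3168, -0.0004], 'conf': 0.73}]
[] [] []
```

View pics/b1.png

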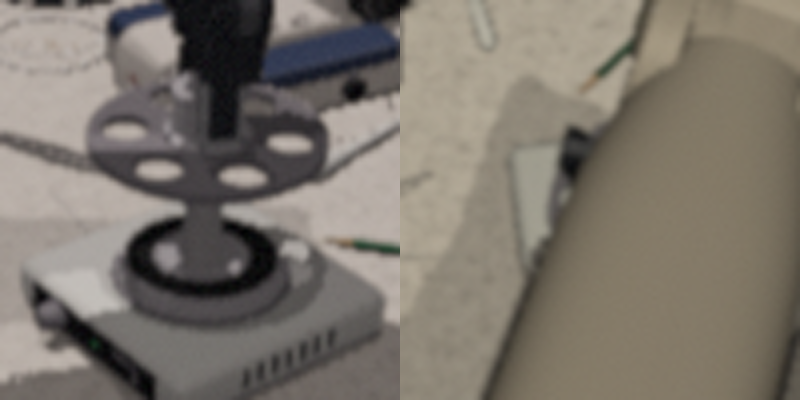

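Run:
```python
from h import *
c=read_camera('side')
a=onz(c,372-.4,236.2-.4,.1215); b=onz(c,370.3-.4,264.3-.4,.046)
print(a,b,get_obs()['eef_pos'])
```

```text
[ 0.508983  -0.0923659  0.1215   ] [ 0.51105618 -0.08630512  0.046     ] [ 0.51351719 -0.08501078  0.09710517]
```

```bash
python3 -m inch '[[30,[0,0,0.008],[0,0,0]],[30,[0,0,0.008],[0,0,0]],[30,[0,0,0.004],[0,0,0]],[30,[0,0,0],[0,0,0]]]'
python3 -m inch '[[30,[0,0,0.003],[0,0,0]],[30,[0,0,0.003],[0,0,0]],[30,[0,0,0],[0,0,0]]]'
python3 -m inch '[[30,[0,0,0.003],[0,0,0]],[30,[0,0,0.003],[0,0,0]],[30,[0,0,0],[0,0,0]]]'
```

```text
t: 11.7
eef_pos: [0.5122, -0.085, 0.0751]
orientation: [3.141, -0.003, 2.881]
wrist_force: [-0.4, 0.7, -1.8]
opening: 0.0388
grip_force: 41.2
t: 11.95
eef_pos: [0.5132, -0.0854, 0.0702]
orientation: [3.141, -0.001, 2.881]
wrist_force: [-0.2, -0.4, -1.9]
opening: 0.0389
grip_force: 41.2
t: 12.2
eef_pos: [0.5132, -0.0854, 0.0643]
orientation: [3.141, -0.001, 2.881]
wrist_force: [-0.8, -0.5, -2.6]
opening: 0.0389
grip_force: 41.2
```

```bash
python3 -m inch '[[30,[0,0,0.003],[0,0,0]],[30,[0,0,0.002],[0,0,0]],[30,[0,0,0],[0,0,0]]]'
python3 -m inch '[[30,[0,0,0.003],[0,0,0]],[30,[0,0,0.002],[0,0,0]],[30,[0,0,0],[0,0,0]]]'
```

```text
t: 12.45
eef_pos: [0.5135, -0.0849, 0.0597]
orientation: [3.14, -0.0, 2.881]
wrist_force: [0.9, 2.3, -1.5]
opening: 0.0391
grip_force: 41.3
t: 12.7
eef_pos: [0.5131, -0.0844, 0.0542]
orientation: [3.14, -0.001, 2.881]
wrist_force: [1.2, 5.1, -2.0]
opening: 0.0394
grip_force: 41.4
```

```bash
python3 -m inch '[[30,[0,0.0015,0],[0,0,0]],[30,[0,0,0],[0,0,0]]]'
python3 -m inch '[[30,[0,0,0.003],[0,0,0]],[30,[0,0,0.002],[0,0,0]],[30,[0,0,0],[0,0,0]]]'
```

```text
t: 12.87
eef_pos: [0.5137, -0.0842, 0.0545]
orientation: [-3.141, -0.0, 2.881]
wrist_force: [-0.3, 1.0, -3.1]
opening: 0.0393
grip_force: 41.3
t: 13.12
eef_pos: [0.5137, -0.0842, 0.0493]
orientation: [-3.141, -0.001, 2.881]
wrist_force: [-0.3, 0.9, -3.3]
opening: 0.0389
grip_force: 41.3
```

```bash
python3 -m inch '[[30,[0,0.001,0.003],[0,0,0]],[30,[0,0,0.003],[0,0,0]],[30,[0,0,0],[0,0,0]]]'
python3 -m inch '[[30,[0,0,0.004],[0,0,0]],[30,[0,0,0.004],[0,0,0]],[30,[0,0,0],[0,0,0]]]'
python3 -m inch '[[30,[0,0,0.004],[0,0,0]],[30,[0,0,0.002],[0,0,0]],[30,[0,0,0],[0,0,0]]]'
```

```text
t: 13.37
eef_pos: [0.5139, -0.0832, 0.0432]
orientation: [-3.141, -0.001, 2.881]
wrist_force: [-0.4, 0.8, -2.6]
opening: 0.0386
grip_force: 41.4
t: 13.62
eef_pos: [0.5136, -0.083, 0.035]
orientation: [3.142, -0.001, 2.881]
wrist_force: [-0.0, -0.1, -1.9]
opening: 0.0391
grip_force: 41.3
t: 13.87
eef_pos: [0.5138, -0.0829, 0.0293]
orientation: [3.141, -0.001, 2.881]
wrist_force: [0.5, 0.6, -2.5]
opening: 0.0392
grip_force: 41.4
```

```bash
python3 -m inch '[[30,[0,0,0.002],[0,0,0]],[30,[0,0,0.002],[0,0,0]],[30,[0,0,0],[0,0,0]]]'
python3 -m inch '[[30,[0,0,0.001],[0,0,0]],[30,[0,0,0.001],[0,0,0]],[30,[0,0,0],[0,0,0]]]'
python3 -m inch '[[30,[0,0,0.001],[0,0,0]],[30,[0,0,0.001],[0,0,0]],[30,[0,0,0],[0,0,0]]]'
```

```text
t: 14.12
eef_pos: [0.514, -0.0829, 0.0255]
orientation: [3.141, -0.0, 2.881]
wrist_force: [0.0, -0.7, -2.7]
opening: 0.0394
grip_force: 41.4
t: 14.37
eef_pos: [0.5141, -0.083, 0.0237]
orientation: [3.141, -0.0, 2.881]
wrist_force: [0.9, 0.5, -1.4]
opening: 0.0392
grip_force: 41.4
t: 14.62
eef_pos: [0.5143, -0.0831, 0.0221]
orientation: [3.142, 0.0, 2.881]
wrist_force: [-0.7, 0.6, 2.1]
opening: 0.0387
grip_force: 41.7
```

```bash
python3 -m inch '[[50,[0,0,-0.001],[0,0,0]],[70,[0,0,0],[0,0,0]],[70,[0,0,0],[0,0,0]],[70,[0,0,0],[0,0,0]]]'
python3 -m inch '[[70,[0,0,-0.005],[0,0,0]],[70,[0,0,-0.02],[0,0,0]],[70,[0,0,-0.025],[0,0,0]],[70,[0,0,-0.025],[0,0,0]],[70,[0,0,0],[0,0,0]]]'
python3 -c "
from h import *
print(shift([.4225,.131,-.02]))"
```

```text
t: 14.95
eef_pos: [0.5145, -0.0831, 0.023]
orientation: [3.142, 0.001, 2.881]
wrist_force: [-0.1, 0.7, 0.6]
opening: 0.0597
grip_force: 0.0
t: 15.37
eef_pos: [0.5175, -0.084, 0.103]
orientation: [-3.141, 0.008, 2.881]
wrist_force: [0.6, -0.5, 1.0]
opening: 0.0598
grip_force: 0.0
[0.1482 0.1833 0.1218]
```

```bash
python3 -m inch '[[70,[0.0245,0.0303,0],[0,0,0]],[70,[0.0245,0.0303,0],[0,0,0]],[70,[0.0245,0.0303,0],[0,0,0]],[70,[0.0245,0.0303,0],[0,0,0]],[70,[0.0245,0.0303,0],[0,0,0]]]'
python3 -m inch '[[60,[0.0245,0.0303,0.02],[0,0,0]],[60,[0,0,0.03],[0,0,0]],[60,[0,0,0.02],[0,0,0]],[60,[0,0,0],[0,0,0]],[60,[0,0,0],[0,0,0]]]'
python3 - <<'E'
from h import *
o=get_obs(); print(shift([.4225,.131,-.02]),o['eef_pos'])
c=read_camera('side')
for t in("clip_grip","clip_bore","carousel_hub","hub_top"): print(t,mark_of(t,'side')[:1])
t=o['eef_pos'].copy(); t[2]+=.036; print(proj(c,t))
cv2.imwrite('pics/c1.png',np.hstack([cv2.resize(c['color'][200:260,265:325,::-1],(400,400),interpolation=2),cv2.resize(c['color'][210:310,320:420,::-1],(400,400),interpolation=2)]))
E
```

```text
t: 15.78
eef_pos: [0.4339, 0.0962, 0.0979]
orientation: [3.141, 0.0, 2.88]
wrist_force: [0.6, 1.3, 0.8]
opening: 0.06
grip_force: 0.0
t: 16.2
eef_pos: [0.4186, 0.1288, 0.0284]
orientation: [-3.141, -0.002, 2.881]
wrist_force: [0.2, 0.5, 0.4]
opening: 0.051
grip_force: 0.0
[-0.0033  0.0032  0.0483] [0.41858865 0.12882186 0.02835366]
clip_grip [{'point': [0.4228, 0.1335, 0.0141], 'conf': 0.68}]
clip_bore [{'point': [0.458, 0.127, 0.0057], 'conf': 0.64}]
carousel_hub [{'point': [0.5185, -0.0834, 0.0694], 'conf': 0.9}]
hub_top [{'point': [0.5168, -0.0835, 0.0753], 'conf': 0.71}]
(np.float64(294.386992121636), np.float64(225.08338590278024))
```

View pics/c1.png

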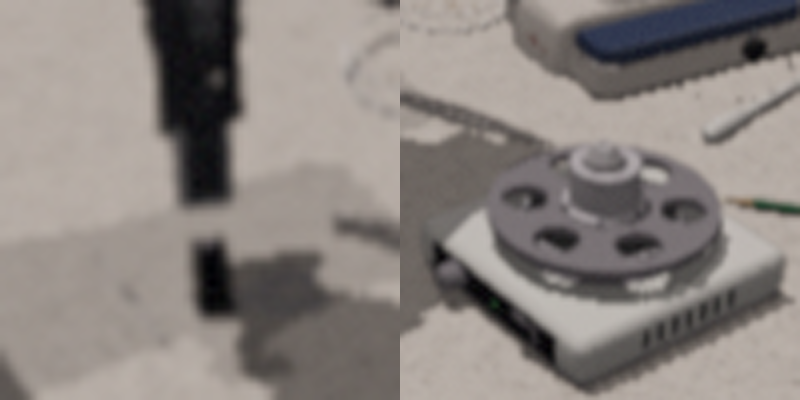

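```bash
python3 -m inch '[[50,[-0.003,0.003,0.02],[0,0,0]],[50,[0,0,0.015],[0,0,0]],[50,[0,0,0.01],[0,0,0]],[50,[0,0,0],[0,0,0]]]'
python3 -m inch '[[50,[0,0,0.005],[0,0,0]],[50,[0,0,0.004],[0,0,0]],[50,[0,0,0],[0,0,0]],[50,[0,0,0],[0,0,0]]]'
python3 -m inch '[[40,[0,0,0],[0,0,0]],[30,[0,0,0],[0,0,0]],[25,[0,0,0],[0,0,0]],[10,[0,0,0],[0,0,0]],[10,[0,0,0],[0,0,0]]]' 20
python3 -m inch '[[10,[0,0,0],[0,0,0]],[10,[0,0,0],[0,0,0]]]' 20
```

```text
t: 16.78
eef_pos: [0.4227, 0.1304, -0.0171]
orientation: [-3.141, -0.002, 2.88]
wrist_force: [-0.7, -0.5, 1.0]
opening: 0.0431
grip_force: 0.0
t: 17.12
eef_pos: [0.4239, 0.1309, -0.0248]
orientation: [3.141, 0.001, 2.881]
wrist_force: [-0.5, -0.7, 0.7]
opening: 0.0426
grip_force: 0.0
t: 17.53
eef_pos: [0.4238, 0.131, -0.0248]
orientation: [3.141, 0.001, 2.881]
wrist_force: [0.2, 1.3, 2.3]
opening: 0.0142
grip_force: 19.9
t: 17.7
eef_pos: [0.4238, 0.131, -0.0248]
orientation: [3.141, 0.001, 2.881]
wrist_force: [-0.5, -0.4, 5.3]
opening: 0.0143
grip_force: 20.1
```

```bash
python3 -m inch '[[30,[0,0,0],[0,0,0]],[30,[0,0,-0.005],[0,0,0]],[30,[0,0,0],[0,0,0]],[30,[0,0,0],[0,0,0]],[5,[0,0,0],[0,0,0]]]' 30
python3 -m inch '[[5,[0,0,0],[0,0,0]],[5,[0,0,0],[0,0,0]],[5,[0,0,0],[0,0,0]]]' 60
python3 -m inch '[[5,[0,0,0],[0,0,0]],[5,[0,0,-0.01],[0,0,0]],[5,[0,0,-0.03],[0,0,0]],[5,[0,0,-0.04],[0,0,0]],[5,[0,0,-0.04],[0,0,0]]]' 60
python3 -m inch '[[5,[0,0,0],[0,0,0]],[5,[0,0,0],[0,0,0]]]' 60
python3 - <<'E'
from h import *
c=read_camera('side')
for t in("clip_grip","clip_bore","carousel_hub","plate_top"): print(t,mark_of(t,'side')[:1])
E
```

```text
t: 18.12
eef_pos: [0.4235, 0.1309, -0.0201]
orientation: [3.141, 0.0, 2.881]
wrist_force: [0.4, 0.3, 0.4]
opening: 0.0148
grip_force: 1.3
t: 18.37
eef_pos: [0.4236, 0.131, -0.0199]
orientation: [3.141, 0.0, 2.881]
wrist_force: [-0.6, -0.0, 5.4]
opening: 0.0121
grip_force: 58.8
t: 18.78
eef_pos: [0.4218, 0.1307, 0.1001]
orientation: [-3.14, -0.003, 2.881]
wrist_force: [1.9, 1.4, -0.5]
opening: 0.0124
grip_force: 58.6
t: 18.95
eef_pos: [0.4257, 0.1312, 0.1021]
orientation: [3.14, 0.005, 2.881]
wrist_force: [0.1, -0.4, -1.1]
opening: 0.0121
grip_force: 58.6
clip_grip [{'point': [0.4235, 0.1321, 0.1372], 'conf': 0.38}]
clip_bore [{'point': [0.4583, 0.1256, 0.1269], 'conf': 0.57}]
carousel_hub [{'point': [0.5143, -0.082, 0.0721], 'conf': 0.79}]
plate_top [{'point': [0.5146, -0.0849, 0.0482], 'conf': 0.6}]
```

```bash
python3 -c "
from h import *
print(shift([.4592,-.0683,.10]))"
```

```text
[-0.0873 -0.1827 -0.0018]
```

```bash
python3 -m inch '[[5,[-0.0145,-0.0305,0],[0,0,0]],[5,[-0.0145,-0.0305,0],[0,0,0]],[5,[-0.0145,-0.0305,0],[0,0,0]],[5,[-0.0145,-0.0305,0],[0,0,0]],[5,[-0.0145,-0.0305,0],[0,0,0]]]'
python3 -m inch '[[5,[-0.0145,-0.0305,0],[0,0,0]],[5,[0,0,0],[0,0,0]],[5,[0,0,0],[0,0,0]],[5,[0,0,0],[0,0,0]]]'
python3 - <<'E'
from h import *
o=get_obs();print(shift([.4592,-.0683,.064]),o['orientation'],o['wrist_force'])
c=read_camera('side')
for t in("clip_grip","clip_bore","carousel_hub","hub_top"): print(t,mark_of(t,'side')[:1])
E
```

```text
t: 19.62
eef_pos: [0.4533, -0.0363, 0.0986]
orientation: [3.141, -0.003, 2.881]
wrist_force: [0.4, -0.2, -0.4]
opening: 0.0124
grip_force: 58.7
t: 19.95
eef_pos: [0.4592, -0.0679, 0.0987]
orientation: [3.141, -0.003, 2.88]
wrist_force: [-0.1, -0.8, -0.9]
opening: 0.0123
grip_force: 58.8
[-0.0002 -0.0004  0.0347] [ 3.14097199e+00 -2.94734102e-03  2.88000379e+00] [-0.13788405 -0.77889018 -0.87574284]
clip_grip [{'point': [0.4562, -0.068, 0.134], 'conf': 0.71}]
clip_bore [{'point': [0.4917, -0.0756, 0.1249], 'conf': 0.41}]
carousel_hub [{'point': [0.5176, -0.0833, 0.0681], 'conf': 0.94}]
hub_top [{'point': [0.513, -0.0794, 0.0772], 'conf': 0.75}]
```

```bash
python3 -m inch '[[5,[0,0,0.012],[0,0,0]],[5,[0,0,0.012],[0,0,0]],[5,[0,0,0.008],[0,0,0]],[5,[0,0,0],[0,0,0]],[5,[0,0,0],[0,0,0]]]'
python3 -m inch '[[5,[0,0,0.003],[0,0,0]],[5,[0,0,0.002],[0,0,0]],[5,[0,0,0],[0,0,0]],[5,[0,0,0],[0,0,0]]]'
python3 -m inch '[[5,[0,0,0.001],[0,0,0]],[5,[0,0,0],[0,0,0]],[5,[0,0,0],[0,0,0]]]'
python3 -m inch '[[5,[0,0,0.001],[0,0,0]],[5,[0,0,0],[0,0,0]],[5,[0,0,0],[0,0,0]]]'
```

```text
t: 20.62
eef_pos: [0.4599, -0.0678, 0.0676]
orientation: [3.141, -0.001, 2.882]
wrist_force: [-0.5, -0.0, -0.2]
opening: 0.0123
grip_force: 58.8
t: 20.95
eef_pos: [0.4604, -0.0684, 0.063]
orientation: [3.142, 0.0, 2.881]
wrist_force: [0.1, -0.2, -0.8]
opening: 0.0124
grip_force: 58.8
t: 21.2
eef_pos: [0.4604, -0.0684, 0.0619]
orientation: [3.141, 0.0, 2.881]
wrist_force: [1.0, -1.0, 0.3]
opening: 0.0126
grip_force: 58.8
t: 21.45
eef_pos: [0.4603, -0.0683, 0.0608]
orientation: [3.141, -0.0, 2.881]
wrist_force: [-0.5, 0.5, -1.0]
opening: 0.0123
grip_force: 58.8
```

```bash
python3 -m inch '[[5,[0,0,0.001],[0,0,0]],[5,[0,0,0],[0,0,0]],[5,[0,0,0],[0,0,0]]]'
python3 -m inch '[[5,[0,0,0.001],[0,0,0]],[5,[0,0,0],[0,0,0]],[5,[0,0,0],[0,0,0]]]'
python3 -m inch '[[5,[0,0,0.001],[0,0,0]],[5,[0,0,0],[0,0,0]],[5,[0,0,0],[0,0,0]]]'
```

```text
t: 21.7
eef_pos: [0.4605, -0.0684, 0.0599]
orientation: [3.142, 0.0, 2.881]
wrist_force: [-0.1, -0.0, 1.3]
opening: 0.0122
grip_force: 58.9
t: 21.95
eef_pos: [0.4605, -0.0684, 0.0589]
orientation: [3.142, 0.0, 2.881]
wrist_force: [0.6, 1.1, 1.4]
opening: 0.0127
grip_force: 59.0
t: 22.2
eef_pos: [0.4605, -0.0684, 0.0579]
orientation: [3.142, 0.0, 2.881]
wrist_force: [-0.6, -0.3, 1.1]
opening: 0.0123
grip_force: 59.0
```

```bash
python3 -m inch '[[5,[0,0,0.0015],[0,0,0]],[5,[0,0,0.0015],[0,0,0]],[5,[0,0,0],[0,0,0]]]'
python3 -m inch '[[5,[-0.001,0,0],[0,0,0]],[5,[-0.001,0,0],[0,0,0]],[5,[0,0,0],[0,0,0]]]'
python3 -m inch '[[5,[-0.001,0,0],[0,0,0]],[5,[-0.001,0,0],[0,0,0]],[5,[0,0,0],[0,0,0]]]'
```

```text
t: 22.45
eef_pos: [0.4604, -0.0684, 0.0547]
orientation: [3.141, 0.0, 2.881]
wrist_force: [-0.4, 0.2, 3.2]
opening: 0.0129
grip_force: 59.2
t: 22.7
eef_pos: [0.4623, -0.0689, 0.0548]
orientation: [3.141, -0.0, 2.881]
wrist_force: [-2.2, 1.1, 2.7]
opening: 0.0124
grip_force: 59.2
t: 22.95
eef_pos: [0.4632, -0.0691, 0.0545]
orientation: [3.142, -0.002, 2.881]
wrist_force: [-4.5, 0.6, 3.5]
opening: 0.0126
grip_force: 59.2
```

```bash
python3 -m inch '[[5,[0.0015,0,0],[0,0,0]],[5,[0,0,0.001],[0,0,0]],[5,[-0.0015,0,0],[0,0,0]],[5,[-0.0005,0,0],[0,0,0]],[5,[0,0,0],[0,0,0]]]'
python3 -m inch '[[5,[0.002,0,0],[0,0,0]],[5,[0,0,0.001],[0,0,0]],[5,[-0.0015,0,0],[0,0,0]],[5,[-0.0005,0,0],[0,0,0]],[5,[0,0,0],[0,0,0]]]'
```

```text
t: 23.37
eef_pos: [0.4635, -0.0692, 0.0535]
orientation: [-3.142, -0.002, 2.881]
wrist_force: [-5.1, 0.5, 3.7]
opening: 0.0122
grip_force: 59.3
t: 23.78
eef_pos: [0.4645, -0.0694, 0.0526]
orientation: [3.141, -0.001, 2.881]
wrist_force: [-3.2, 1.3, 1.5]
opening: 0.0122
grip_force: 58.8
```

```bash
python3 -m inch '[[5,[-0.001,0,0],[0,0,0]],[5,[-0.0005,0,0],[0,0,0]],[5,[0,0,0],[0,0,0]]]'
python3 -c "
from h import *
print(shift([.4645,-.0694,.0526]))"
```

```text
t: 24.03
eef_pos: [0.4658, -0.0697, 0.0525]
orientation: [3.141, -0.001, 2.881]
wrist_force: [-2.1, 0.5, -0.3]
opening: 0.0123
grip_force: 58.8
[ 0.0014 -0.     -0.0001]
```

```bash
python3 -m inch '[[5,[0,0,0.0005],[0,0,0]],[5,[-0.001,0,0],[0,0,0]],[5,[-0.0005,0,0],[0,0,0]],[5,[0,0,0],[0,0,0]]]'
python3 -m inch '[[5,[-0.001,0,0],[0,0,0]],[5,[-0.0005,0,0],[0,0,0]],[5,[0,0,0],[0,0,0]]]'
```

```text
t: 24.37
eef_pos: [0.4676, -0.0703, 0.0523]
orientation: [3.141, -0.0, 2.881]
wrist_force: [-3.4, 1.2, 0.4]
opening: 0.0123
grip_force: 58.8
t: 24.62
eef_pos: [0.4681, -0.0704, 0.0522]
orientation: [-3.142, -0.002, 2.881]
wrist_force: [-4.6, 0.6, 3.0]
opening: 0.0125
grip_force: 59.1
```

```bash
python3 -m inch '[[5,[-0.0005,0,0],[0,0,0]],[5,[-0.0005,0,0],[0,0,0]],[5,[0,0,0],[0,0,0]]]'
python3 -m inch '[[5,[-0.0005,0,0],[0,0,0]],[5,[0,0,0],[0,0,0]]]'
python3 -m inch '[[5,[-0.0005,0,0],[0,0,0]],[5,[0,0,0],[0,0,0]]]'
```

```text
t: 24.87
eef_pos: [0.4685, -0.0707, 0.0521]
orientation: [-3.141, -0.003, 2.881]
wrist_force: [-6.6, 1.2, 3.8]
opening: 0.0122
grip_force: 59.1
t: 25.03
eef_pos: [0.4691, -0.0709, 0.0521]
orientation: [-3.141, -0.003, 2.881]
wrist_force: [-6.3, 1.2, 2.2]
opening: 0.0122
grip_force: 59.0
t: 25.2
eef_pos: [0.4696, -0.0712, 0.0522]
orientation: [-3.141, -0.002, 2.88]
wrist_force: [-7.4, 0.1, 2.1]
opening: 0.0124
grip_force: 59.0
```

```bash
python3 -m inch '[[5,[-0.0005,0,0],[0,0,0]],[5,[-0.0005,0,0],[0,0,0]],[5,[0,0,0],[0,0,0]]]'
python3 -m inch '[[5,[-0.0005,0,0],[0,0,0]],[5,[-0.0005,0,0],[0,0,0]],[5,[0,0,0],[0,0,0]]]'
python3 -m inch '[[5,[-0.0005,0,0],[0,0,0]],[5,[-0.0005,0,0],[0,0,0]],[5,[0,0,0],[0,0,0]]]'
```

```text
t: 25.45
eef_pos: [0.4708, -0.0717, 0.0522]
orientation: [-3.14, -0.002, 2.88]
wrist_force: [-6.6, -1.2, 2.2]
opening: 0.0124
grip_force: 58.9
t: 25.7
eef_pos: [0.4719, -0.0721, 0.0522]
orientation: [-3.14, -0.002, 2.88]
wrist_force: [-5.6, -0.7, 2.5]
opening: 0.0122
grip_force: 58.8
t: 25.95
eef_pos: [0.4729, -0.0725, 0.0522]
orientation: [-3.14, -0.002, 2.88]
wrist_force: [-5.1, -1.1, 1.9]
opening: 0.0122
grip_force: 58.8
```

```bash
python3 -m inch '[[5,[-0.0008,-0.0003,0],[0,0,0]],[5,[-0.0008,0,0],[0,0,0]],[5,[0,0,0],[0,0,0]]]'
python3 -m inch '[[5,[-0.0008,0,0],[0,0,0]],[5,[-0.0008,0,0],[0,0,0]],[5,[0,0,0],[0,0,0]]]'
python3 -m inch '[[5,[-0.0008,0,0],[0,0,0]],[5,[-0.0008,0,0],[0,0,0]],[5,[0,0,0],[0,0,0]]]'
```

```text
t: 26.2
eef_pos: [0.4744, -0.0731, 0.0522]
orientation: [-3.14, -0.002, 2.88]
wrist_force: [-6.3, -0.5, 1.5]
opening: 0.0125
grip_force: 58.8
t: 26.45
eef_pos: [0.4761, -0.0736, 0.0522]
orientation: [-3.14, -0.001, 2.88]
wrist_force: [-5.9, -1.0, 1.8]
opening: 0.0126
grip_force: 58.7
t: 26.7
eef_pos: [0.478, -0.074, 0.0522]
orientation: [-3.14, -0.001, 2.88]
wrist_force: [-4.1, -1.6, 0.3]
opening: 0.0124
grip_force: 58.6
```

```bash
python3 -m inch '[[5,[-0.0008,0,0],[0,0,0]],[5,[-0.0008,0,0],[0,0,0]],[5,[0,0,0],[0,0,0]]]'
python3 -m inch '[[5,[-0.0008,0,0],[0,0,0]],[5,[-0.0008,0,0],[0,0,0]],[5,[0,0,0],[0,0,0]]]'
python3 -m inch '[[5,[-0.0005,0,0],[0,0,0]],[5,[-0.0005,0,0],[0,0,0]],[5,[0,0,0],[0,0,0]]]'
```

```text
t: 26.95
eef_pos: [0.4799, -0.0744, 0.0522]
orientation: [-3.141, -0.0, 2.88]
wrist_force: [-4.2, -2.1, -0.8]
opening: 0.0125
grip_force: 58.6
t: 27.2
eef_pos: [0.4815, -0.0746, 0.0522]
orientation: [-3.141, -0.0, 2.881]
wrist_force: [-4.2, -2.8, -1.4]
opening: 0.0121
grip_force: 58.5
t: 27.45
eef_pos: [0.4823, -0.0746, 0.0522]
orientation: [-3.142, -0.0, 2.881]
wrist_force: [-4.1, -2.3, -0.9]
opening: 0.0121
grip_force: 58.5
```

```bash
python3 -m inch '[[5,[-0.0005,0,0],[0,0,0]],[5,[-0.0005,0,0],[0,0,0]],[5,[0,0,0],[0,0,0]]]'
python3 -m inch '[[5,[-0.0005,0,0],[0,0,0]],[5,[0,0,0],[0,0,0]]]'
```

```text
t: 27.7
eef_pos: [0.4825, -0.0746, 0.0521]
orientation: [-3.142, -0.002, 2.881]
wrist_force: [-6.5, -1.2, 0.4]
opening: 0.0121
grip_force: 58.7
t: 27.87
eef_pos: [0.4825, -0.0746, 0.0522]
orientation: [-3.141, -0.003, 2.881]
wrist_force: [-7.0, -1.1, 2.3]
opening: 0.0121
grip_force: 58.9
```

```bash
python3 -m inch '[[5,[-0.0005,0,0],[0,0,0]],[5,[0,0,0],[0,0,0]]]'
python3 -m inch '[[5,[0.0015,0.0003,0],[0,0,0]],[5,[0,0,0],[0,0,0]],[5,[0,0,0],[0,0,0]]]'
python3 -c "
from h import *
read_camera('side')
for t in('clip_bore','clip_grip','hub_top','carousel_hub'): print(t,mark_of(t,'side')[:1])"
```

```text
t: 28.03
eef_pos: [0.4826, -0.0746, 0.0521]
orientation: [-3.141, -0.003, 2.881]
wrist_force: [-9.0, -0.6, 4.0]
opening: 0.0124
grip_force: 59.0
t: 28.28
eef_pos: [0.4827, -0.0746, 0.0522]
orientation: [-3.141, -0.0, 2.881]
wrist_force: [-5.0, -2.8, -0.8]
opening: 0.0125
grip_force: 58.8
clip_bore [{'point': [0.5157, -0.0805, 0.0774], 'conf': 0.66}]
clip_grip [{'point': [0.48, -0.072, 0.0871], 'conf': 0.39}]
hub_top [{'point': [0.5109, -0.0823, 0.0681], 'conf': 0.97}]
carousel_hub [{'point': [0.5168, -0.0836, 0.0591], 'conf': 0.79}]
```

```bash
python3 -m inch '[[5,[0.0005,-0.0008,0],[0,0,0]],[5,[0,0,0],[0,0,0]],[5,[0,0,0],[0,0,0]]]' 20
python3 -m inch '[[5,[0.0003,0,0],[0,0,0]],[5,[0,0,0],[0,0,0]]]' 20
```

```text
t: 28.78
eef_pos: [0.4827, -0.0748, 0.0522]
orientation: [3.141, 0.0, 2.881]
wrist_force: [-2.0, -0.1, -3.7]
opening: 0.0121
grip_force: 58.8
t: 28.95
eef_pos: [0.4827, -0.0749, 0.0523]
orientation: [3.141, 0.001, 2.881]
wrist_force: [-0.4, -0.4, -5.7]
opening: 0.0122
grip_force: 58.5
```

```bash
python3 -m inch '[[5,[0,0,0.0007],[0,0,0]],[5,[0,0,0],[0,0,0]]]' 20
python3 -m inch '[[20,[0,0,0],[0,0,0]],[30,[0,0,0],[0,0,0]],[45,[0,0,0],[0,0,0]],[45,[0,0,0],[0,0,0]],[45,[0,0,0],[0,0,0]]]' 20
python3 -c "
from h import *
read_camera('side')
for t in('clip_bore','clip_grip','hub_top','carousel_hub'): print(t,mark_of(t,'side')[:1])"
```

```text
t: 29.12
eef_pos: [0.4826, -0.075, 0.0521]
orientation: [3.141, 0.001, 2.881]
wrist_force: [-1.9, 1.1, -0.2]
opening: 0.0125
grip_force: 59.1
t: 29.53
eef_pos: [0.4826, -0.075, 0.0519]
orientation: [3.141, 0.001, 2.881]
wrist_force: [-1.0, 0.0, -0.9]
opening: 0.0383
grip_force: 0.0
clip_bore [{'point': [0.5138, -0.0828, 0.0762], 'conf': 0.46}]
clip_grip [{'point': [0.4819, -0.0716, 0.0866], 'conf': 0.49}]
hub_top [{'point': [0.5115, -0.0795, 0.0689], 'conf': 0.82}]
carousel_hub [{'point': [0.5127, -0.0809, 0.061], 'conf': 0.79}]
```

```bash
python3 -m inch '[[45,[0,0,-0.005],[0,0,0]],[45,[0,0,-0.01],[0,0,0]],[45,[0,0,-0.03],[0,0,0]],[45,[0,0,-0.03],[0,0,0]],[45,[0,0,-0.03],[0,0,0]]]'
python3 -m inch '[[45,[0.03,0.02,0],[0,0,0]],[45,[0.03,0.02,0],[0,0,0]],[45,[0.03,0.02,0],[0,0,0]],[45,[0,0,0],[0,0,0]],[45,[0,0,0],[0,0,0]]]'
python3 - <<'E'
from h import *
for n in('side','top'):
    c=read_camera(n)
    for t in('clip_bore','clip_grip','hub_top','carousel_hub'): print(n,t,mark_of(t,n)[:1])
E
```

```text
t: 30.2
eef_pos: [0.4817, -0.0748, 0.1586]
orientation: [3.141, -0.0, 2.881]
wrist_force: [0.8, 0.7, -0.5]
opening: 0.0385
grip_force: 0.0
t: 30.62
eef_pos: [0.4099, 0.0072, 0.1578]
orientation: [3.141, 0.002, 2.883]
wrist_force: [0.9, 0.1, -0.4]
opening: 0.0386
grip_force: 0.0
side clip_bore [{'point': [0.514, -0.0823, 0.0782], 'conf': 0.49}]
side clip_grip [{'point': [0.5138, -0.0805, 0.068], 'conf': 0.69}]
side hub_top [{'point': [0.5136, -0.0807, 0.0684], 'conf': 0.55}]
side carousel_hub [{'point': [0.516, -0.0844, 0.064], 'conf': 0.71}]
top clip_bore []
top clip_grip [{'point': [0.3823, -0.3351, 0.0018], 'conf': 0.21}]
top hub_top [{'point': [0.5182, -0.0836, 0.0737], 'conf': 0.83}]
top carousel_hub [{'point': [0.5154, -0.0828, 0.0591], 'conf': 0.67}]
```

```bash
python3 -c "
from h import *
print(hand_in())"
```

```text
the job is handed in; nothing more can be done
None
```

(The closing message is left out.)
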